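Roll the big capacitor along the test tray to the marker posts

TASK

The big capacitor lies on its side in the aluminium roll tray. With the fingertips on top of it, roll it along the tray until it lies in line with the pair of marker posts, and leave it there at rest. Push only on its top, never low on its side, do not press hard on it or lift it, and leave the other things on the bench where they are.

Things in the scene. Friction and masses are not known exactly. Their poses are not given: they have to be found in the camera images.
- capacitor: plain cylinder, 90 mm diameter, 110 mm long, 0.5 to 0.75 kg, lying across the tray; too big to grasp. Origin at its centre, 51 mm above the bench (top at 96 mm). x is its cylinder axis; y and z turn as it rolls. Rolls freely along the tray, either way; a finger sticking to its top moves twice as far as its centre. Touch it only on its upper part: a fingertip under 15 mm above its axis is too low
- tray: fixed aluminium roll tray, 134 x 440 mm, origin at the centre of its underside, on the bench; floor top 6 mm above the bench. Its y axis runs along the lane (the rolling direction), its x axis across it. A rim 6 mm thick rises to 18 mm above the bench all round; the lane inside is 122 x 428 mm
- gate: pair of black posts with pointed tops, fixed outside the tray's long rails opposite each other, at x = -78 and +78 mm; they reach 76 mm above the bench. Origin on the tray floor midway between them, axes parallel to the tray's. The capacitor passes between them and is in line when its centre is at y = 0 of this frame. It starts 105 to 220 mm away, on either side
- reel: bystander: reel of solder standing on its flat end, 64 mm in diameter, 50 mm high; origin under its centre
- carton: bystander: open cardboard box 110 x 170 x 60 mm; origin under its centre
- small_capacitor: bystander: small capacitor standing upright, 35 mm in diameter, 60 mm high; origin under its centre
- screwdriver: bystander: screwdriver lying on the bench, about 200 mm long; origin in its lower side
Things that resemble listed ones, but are neither listed nor needed, are in the scene too. Leave any purple look-alike of the capacitor alone. Several things look just like the gate: the one meant starts farthest to the robot's right.

How it is judged:
By the outcome, as a careful person would: the job done as asked, in the order asked, and still so for the second after the job is handed in, with the robot touching nothing.
It also fails if it takes over 64 s, if anything falls off the work surface, if the arm or the gripper's body presses on something with over 40 N, if the wrist force passes 120 N, or if a joint passes its speed limit or range.

ROBOT

A 6-joint arm with a two-finger parallel gripper is mounted at the origin on the work surface. World frame = base frame: x ahead of the robot, y to its left, z up, the work surface at z = 0. Lengths are in m, angles in degrees, forces in N, time in s.
With the tool pointing down it reaches from about 0.3 to 0.75 m from the base axis. Payload 8.5 kg.
Tool frame: the origin (TCP) lies between the finger pads; the fingertips stand 14 mm ahead of it and the grasp point (between the pads) lies 5 mm behind it; z points along the fingers, y is the direction in which the jaws open and shut (so a half turn about z gives the same grasp; the last joint's range is limited). The gripper opens to 85 mm and grips with 20 to 120 N. Pads are 22 mm wide; open, the fingers measure 114 mm over their backs; the gripper's body (76 mm by 85 mm) begins 54 mm behind the grasp point. The pads swing forward as they close: fully open they stand 13 mm farther back than shut.
Start: joints at [62.779, 21.807, 74.336, -0, 83.858, -12.336], TCP at [0.141, 0.532, 0.245] pointing down, gripper open.
Joint ranges: [-178.18, 178.18], [-50.72, 133.34], [12.68, 142.11], [-81.47, 261.47], [9.98, 163.14], [-165.26, 165.26]. Speed limits (degrees/s): [136.94, 136.94, 180, 180, 180, 180].

INTERFACE

Orientations are given as a 3x3 rotation matrix whose columns are the frame's x, y, z axes.
In Python, from rig import env gives the robot as it stands.
- The arm moves only by the tool move_arm, never from a script. Its argument "series" is a list of rows, each a list of 3 entries, a list of its own where there are three numbers: the closure in counts, from 0 (fully open) to 255 (shut), then the shift along the world's x, y, z in cm, then the turn, a rotation vector about the world's x, y, z in degrees. A call has 1 to 10 rows; each row shifts and turns the commanded pose from where the row before left it; what a row does not reach is not made up. A row lasts 1/12 s, in which the tool goes at most 41.7 mm and 7.16 degrees, less where a joint would pass 70% of its speed; a pose out of reach is approached as far as the arm can. A call is refused whole if a number of a shift passes 4.17 or a number of a turn 7.16, either way. A call with a gripper value outside its range is refused whole. The fingers move at their own pace and stop on an object; "newtons" is the grip in N (left out, the last holds). Time passes only in rows, so rows that do not move let the fingers close. It gives the time, the measured TCP pose, the force and the opening at its end, in the units of the state.
- env.observe(): the state, without advancing time (a new reading comes with each control period).
- env.get_image(name): name is "side" or "top"; returns a dict with "color" (420x560x3 uint8, red, green, blue), "fx", "fy", "cx", "cy" (pixels), "position" and "orientation" of the camera in the world. Camera axes: x right, y down, z forward; pixel columns grow to the right and rows downward; lengths in m; the calibration is good to about 2 mm. A picture is of the moment at which its call begins. There is no depth.
- env.close_job(): hands the job in, once; it reports no verdict.
The state is a dict: "time_s": time; "q": joint angles; "qvel": joint speeds; "joint_efforts": joint torques, N m; "position": TCP position; "tool_rot": TCP orientation; "ft_force": force on the tool from outside, world axes, zero at the start; "wrist_torque": the same for the moment, N m; "grip_width": finger opening in m.
Only numpy, scipy, OpenCV 4.12 (cv2) and the standard library are available. Lean on these libraries where they do the work, as an engineer would, in place of code of your own. Each camera call takes 0.05 s, during which the arm holds its last target. There are 200 camera calls.

## Working session

There is one attempt and no reset: what is moved stays moved. The work goes in short steps, Python scripts to look and compute and a tool call to move; the robot and the scene stay as the last step left them, time stands still between calls to the robot, and variables do not carry over. Pictures are saved under pics/ and viewed, and the job is handed in when it is done.

Besides the shell and the picture viewer there is one more tool, called after "Call:" by a JSON object that holds its "name" and its "arguments". move_arm: Moves the arm, as the interface text tells. Its arguments: {"type":"object","properties":{"series":{"type":"array","items":{"type":"array"}},"newtons":{"type":"number"}},"required":["series"]}

```bash
mkdir -p pics
cat > h.py <<'E'
from rig import env
import numpy as np, cv2
def snap(n,f):
    d=env.get_image(n); cv2.imwrite(f,cv2.cvtColor(d["color"],cv2.COLOR_RGB2BGR)); return d
def proj(d,p):
    c=np.array(d["orientation"]).T@(np.array(p)-np.array(d["position"])); return d["fx"]*c[0]/c[2]+d["cx"],d["fy"]*c[1]/c[2]+d["cy"]
def ray(d,u,v,z):
    r=np.array(d["orientation"])@np.array([(u-d["cx"])/d["fx"],(v-d["cy"])/d["fy"],1]); p=np.array(d["position"]); return p+r*(z-p[2])/r[2]
E
python3 - <<'E'
from h import *
for n in("top","side"):
    d=snap(n,f"pics/{n}0.png"); print(n,np.round(d["position"],3),np.round(d["orientation"],3).tolist(),d["fx"],d["cx"],d["cy"])
print(env.observe())
E
```

```text
top [ 0.411 -0.006  1.355] [[0.019, -0.995, 0.093], [-1.0, -0.019, 0.004], [-0.002, -0.093, -0.996]] 397.3157044001003 278.4908356992861 211.25183949801857
side [-0.067 -0.588  0.897] [[0.68, -0.506, 0.53], [-0.733, -0.49, 0.472], [0.02, -0.71, -0.704]] 477.1183389212625 286.96080411313744 214.38384272544127
{'time_s': 0.1, 'q': array([ 6.27781157e+01,  2.18363860e+01,  7.43782439e+01, -7.86465330e-04,
        8.38592764e+01, -1.23361525e+01]), 'qvel': array([ 0.00614019, -0.07676907, -0.13921933,  0.02764682,  0.05231491,
       -0.05603353]), 'joint_efforts': array([ 4.43182653e-03, -4.49214292e+01, -2.31657797e+01, -1.18879589e-04,
        3.63507468e-03, -6.79776440e-05]), 'position': array([0.14118512, 0.53131699, 0.24479324]), 'tool_rot': array([[-9.66440386e-01,  2.56890338e-01, -5.77915371e-04],
       [ 2.56890855e-01,  9.66439734e-01, -1.15328101e-03],
       [ 2.62253628e-04, -1.26303852e-03, -9.99999168e-01]]), 'ft_force': array([ 0.21170863,  0.67818366, -0.33999882]), 'wrist_torque': array([-0.00806374, -0.01449624, -0.03161917]), 'grip_width': 0.08534456425660517}
```

View pics/top0.png

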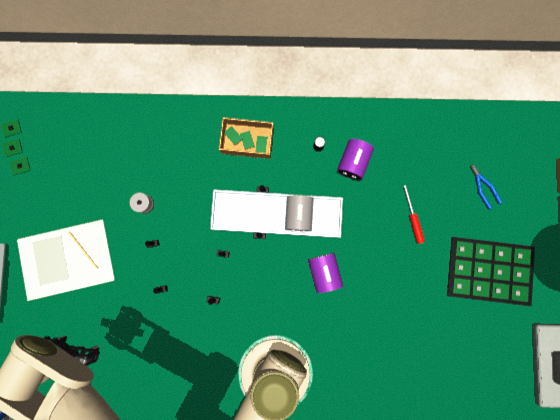

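View pics/side0.png

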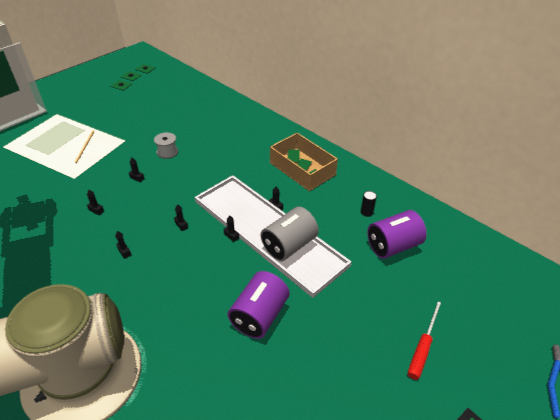

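Three pairs of posts are visible in the top view: A (263,188)/(260,236), B (223,253)/(213,300) and C (152,243)/(160,289). A is farthest to the robot's right and straddles the tray, so it fits. The grey cylinder in the tray at (299,212) is the capacitor; the purple ones are decoys.

Run:
```python
from h import *
for n,(x0,y0,x1,y1),k in(("top",(200,170,350,255),5),("side",(185,160,355,300),4)):
    d=env.get_image(n); np.save(f"{n}.npy",d,allow_pickle=True)
    im=cv2.cvtColor(d["color"],cv2.COLOR_RGB2BGR)
    cv2.imwrite(f"pics/{n}_crop.png",cv2.resize(im[y0:y1,x0:x1],None,fx=k,fy=k,interpolation=cv2.INTER_CUBIC))
    hsv=cv2.cvtColor(im,cv2.COLOR_BGR2HSV)
    if n=="top":
        w=((hsv[...,1]<60)&(hsv[...,2]>80)).astype(np.uint8); w[:180]=0;w[245:]=0;w[:,:205]=0;w[:,350:]=0
        c=max(cv2.findContours(w,0,1)[0],key=cv2.contourArea); r=cv2.minAreaRect(c); b=cv2.boxPoints(r)
        P=np.array([ray(d,*q,.018) for q in b]); print("tray",r,P.round(4).tolist(),P.mean(0))
        g=((hsv[...,1]<60)&(hsv[...,2]>50)&(hsv[...,2]<190)).astype(np.uint8)*w
        g=cv2.morphologyEx(g,2,np.ones((5,5)))
        c=max(cv2.findContours(g,0,1)[0],key=cv2.contourArea); print("cap",cv2.minAreaRect(c),cv2.boundingRect(c))
```

```text
tray ((276.392822265625, 212.13430786132812), (130.1883087158203, 43.205265045166016), 3.052882671356201) [[0.4677, 0.2272, 0.018], [0.6145, 0.2246, 0.018], [0.5991, -0.2175, 0.018], [0.4528, -0.2104, 0.018]] [0.53351858 0.00597551 0.018     ]
cap ((289.5933837890625, 212.505859375), (8.608203887939453, 33.49714279174805), 3.5763344764709473) (285, 196, 10, 34)
```

View pics/top_crop.png

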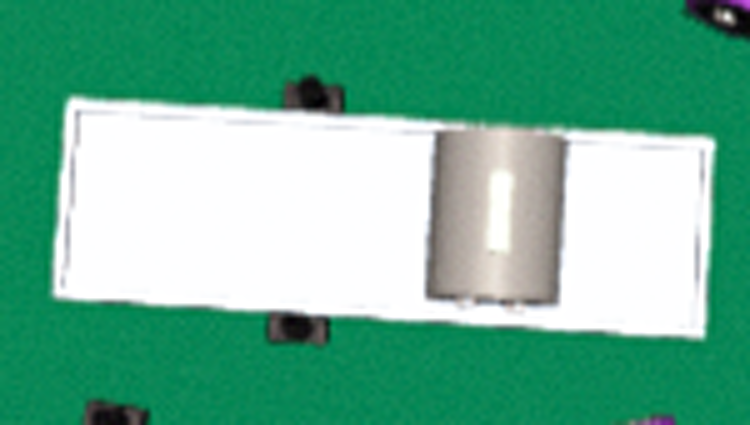

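View pics/side_crop.png

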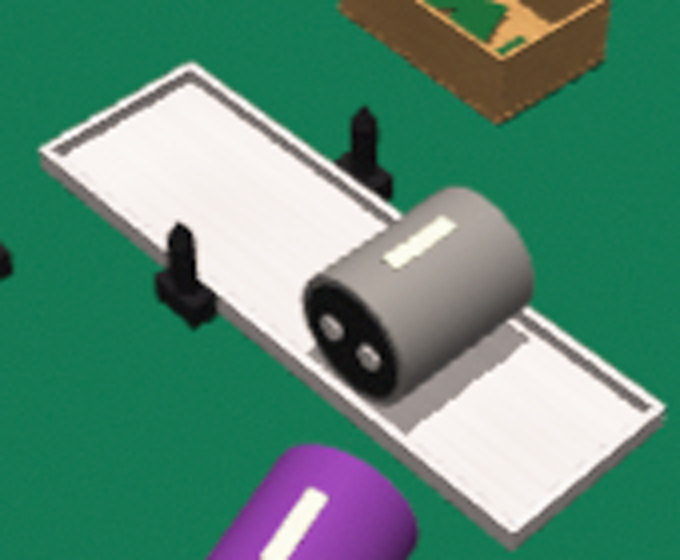

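The crops confirm pair A at the tray, with side-view tips at (276,187) and (230.2,215.8). The capacitor in the top view spans columns about 286–313.

Run:
```python
from h import *
t=np.load("top.npy",allow_pickle=True).item(); s=np.load("side.npy",allow_pickle=True).item()
T=lambda u,v,z:ray(t,u/5+199.6,v/5+169.6,z); S=lambda u,v,z:ray(s,u/4+184.6,v/4+159.6,z)
c=[T(68,97,.018),T(714,138,.018),T(705,338,.018),T(53,297,.018)]
C=np.mean(c,0); e=(c[1]+c[2]-c[0]-c[3])/2; print("tray top",C,np.linalg.norm(e),e/np.linalg.norm(e))
c2=[S(192,63,.018),S(665,408,.018),S(513,545,.018),S(40,151,.018)]
C2=np.mean(c2,0);e2=(c2[1]+c2[2]-c2[0]-c2[3])/2; print("tray side",C2,e2/np.linalg.norm(e2),np.linalg.norm(e2))
y=-(e+e2);y[2]=0;y/=np.linalg.norm(y); x=np.array([y[1],-y[0],0]); print("yaxis",y,"yaw",np.degrees(np.arctan2(y[1],y[0])))
O=(C+C2)/2
f=lambda n,p:print(n,p.round(4),"across",round((p-O)@x,4),"along",round((p-O)@y,4))
f("tipA side",S(364,107,.076));f("tipB side",S(181,222,.076))
f("tipA top",T(312,84,.076));f("tipB top",T(297,326,.076))
for n,q in(("capTL",(434,130)),("capTR",(568,137)),("capBR",(558,304)),("capBL",(427,299))):f(n,T(*q,.051))
f("cap top mean",np.mean([T(*q,.051) for q in((434,130),(568,137),(558,304),(427,299))],0))
f("face centre side",S(352,340,.051))
```

```text
tray top [0.53020659 0.00524245 0.018     ] 0.4395673774834089 [-0.04419385 -0.99902297  0.        ]
tray side [0.52586735 0.00333868 0.018     ] [-0.04896878 -0.99880031  0.        ] 0.43979949379456074
yaxis [0.04658208 0.99891447 0.        ] yaw 87.33007725341812
tipA side [0.607  0.0546 0.076 ] across 0.0765 along 0.0539
tipB side [0.4533 0.0612 0.076 ] across -0.0773 along 0.0534
tipA top [0.611  0.0537 0.076 ] across 0.0806 along 0.0532
tipB top [0.4536 0.0597 0.076 ] across -0.077 along 0.0519
capTL [ 0.5857 -0.0266  0.051 ] across 0.059 along -0.0282
capTR [ 0.5827 -0.1153  0.051 ] across 0.0602 along -0.1169
capBR [ 0.4721 -0.11    0.051 ] across -0.0505 along -0.1167
capBL [ 0.4737 -0.0239  0.051 ] across -0.0529 along -0.0307
cap top mean [ 0.5286 -0.0689  0.051 ] across 0.0039 along -0.0731
face centre side [ 0.4725 -0.0649  0.051 ] across -0.0523 along -0.0717
```

Gate is at +53 mm along the tray and the capacitor at −72.5 mm, so it has to roll about 126 mm towards +y. I'll turn the tool so the pads are wide along the lane and half open, giving two contacts across the capacitor.

Call:
{"name": "move_arm", "arguments": {"series": [[105,[1.9,-3.0,0],[0,0,-3.9]],[105,[1.9,-3.0,0],[0,0,-3.9]],[105,[1.9,-3.0,0],[0,0,-3.9]],[105,[1.9,-3.0,0],[0,0,-3.9]],[105,[1.9,-3.0,0],[0,0,-3.9]],[105,[1.9,-3.0,0],[0,0,-3.9]],[105,[1.9,-3.0,0],[0,0,-3.9]],[105,[1.9,-3.0,0],[0,0,-3.9]],[105,[1.9,-3.0,0],[0,0,-3.9]],[105,[1.9,-3.0,0],[0,0,-3.9]]]}}

```text
time_s: 1.03
position: [0.3317, 0.2299, 0.2454]
tool_rot: [[-0.587, 0.81, 0.0], [0.81, 0.587, 0.0], [-0.0, 0.0, -1.0]]
ft_force: [1.8, 1.6, -0.1]
grip_width: 0.0503
```

Call:
{"name": "move_arm", "arguments": {"series": [[105,[1.9,-3.0,0],[0,0,-3.9]],[105,[1.9,-3.0,0],[0,0,-3.9]],[105,[1.9,-3.0,0],[0,0,-3.9]],[105,[1.9,-3.0,0],[0,0,-3.9]],[105,[1.9,-3.0,0],[0,0,-3.9]],[105,[1.9,-3.0,0],[0,0,-3.9]],[105,[1.9,-3.0,0],[0,0,-3.9]],[105,[1.9,-3.0,0],[0,0,-3.9]],[105,[1.9,-3.0,0],[0,0,-3.9]],[105,[0,0,0],[0,0,0]]]}}

```text
time_s: 1.87
position: [0.5048, -0.0431, 0.2446]
tool_rot: [[-0.01, 1.0, 0.0], [1.0, 0.01, -0.001], [-0.001, 0.0, -1.0]]
ft_force: [-1.5, -0.1, -0.7]
grip_width: 0.0506
```

Call:
{"name": "move_arm", "arguments": {"series": [[105,[2.0,-3.5,0],[0,0,-3.3]],[105,[0,0,-2.5],[0,0,0]],[105,[0,0,-3],[0,0,0]],[105,[0,0,-3],[0,0,0]],[105,[0,0,-2.5],[0,0,0]],[105,[0,0,-1.5],[0,0,0]],[105,[0,0,0],[0,0,0]],[105,[0,0,0],[0,0,0]]]}}

```text
time_s: 2.53
position: [0.5222, -0.0733, 0.1203]
tool_rot: [[0.04, 0.999, -0.001], [0.999, -0.04, 0.0], [0.0, -0.001, -1.0]]
ft_force: [0.4, -0.1, 1.2]
grip_width: 0.0501
```

Run:
```python
from h import *
for n,(x0,y0,x1,y1),k in(("side",(185,160,355,300),4),):
    d=env.get_image(n); im=cv2.cvtColor(d["color"],cv2.COLOR_RGB2BGR)
    cv2.imwrite(f"pics/{n}1.png",cv2.resize(im[y0:y1,x0:x1],None,fx=k,fy=k,interpolation=cv2.INTER_CUBIC))
print(env.observe()["position"],env.observe()["ft_force"])
```

```text
[ 0.52268485 -0.07347216  0.12117144] [ 0.26696222 -0.29281839  0.16298985]
```

View pics/side1.png

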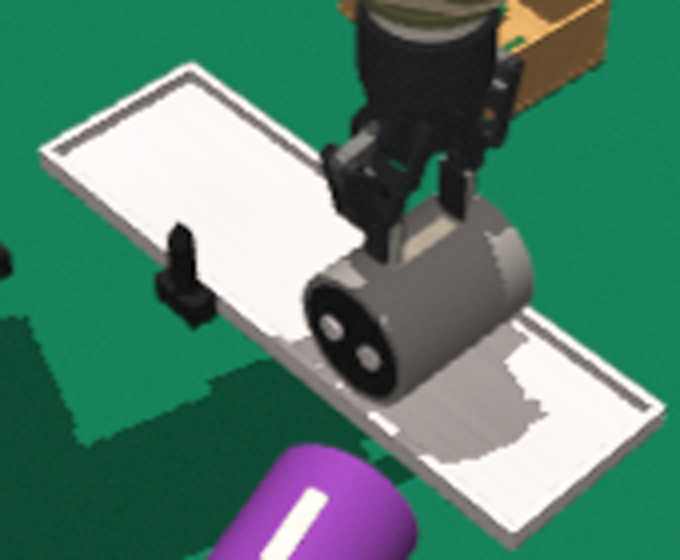

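The fingertips are just above the capacitor's top. Next I shift back a little and lower gently.

Call:
{"name": "move_arm", "arguments": {"series": [[105,[0.2,-0.5,-0.3],[0,0,0]],[105,[0,0,-0.3],[0,0,0]],[105,[0,0,-0.2],[0,0,0]],[105,[0,0,-0.1],[0,0,0]],[105,[0,0,0],[0,0,0]],[105,[0,0,0],[0,0,0]]]}}

```text
time_s: 3.08
position: [0.5243, -0.0784, 0.1114]
tool_rot: [[0.04, 0.999, 0.0], [0.999, -0.04, -0.0], [-0.0, 0.0, -1.0]]
ft_force: [-0.5, -0.0, -0.2]
grip_width: 0.0502
```

Call:
{"name": "move_arm", "arguments": {"series": [[105,[0,0,-0.1],[0,0,0]],[105,[0,0,-0.1],[0,0,0]],[105,[0,0,0],[0,0,0]],[105,[0,0,0],[0,0,0]]]}}

```text
time_s: 3.42
position: [0.5243, -0.0784, 0.1093]
tool_rot: [[0.04, 0.999, -0.0], [0.999, -0.04, 0.0], [0.0, -0.0, -1.0]]
ft_force: [-0.4, 0.6, -0.0]
grip_width: 0.0503
```

Call:
{"name": "move_arm", "arguments": {"series": [[105,[0,0,-0.1],[0,0,0]],[105,[0,0,0],[0,0,0]],[105,[0,0,0],[0,0,0]]]}}

```text
time_s: 3.67
position: [0.5243, -0.0785, 0.1083]
tool_rot: [[0.04, 0.999, -0.0], [0.999, -0.04, 0.0], [0.0, -0.0, -1.0]]
ft_force: [-0.1, -0.4, -0.8]
grip_width: 0.0503
```

Call:
{"name": "move_arm", "arguments": {"series": [[105,[0,0,-0.1],[0,0,0]],[105,[0,0,0],[0,0,0]],[105,[0,0,0],[0,0,0]]]}}

```text
time_s: 3.92
position: [0.5242, -0.0785, 0.1073]
tool_rot: [[0.04, 0.999, -0.0], [0.999, -0.04, 0.0], [0.0, -0.0, -1.0]]
ft_force: [-0.8, 0.0, -0.2]
grip_width: 0.0501
```

Call:
{"name": "move_arm", "arguments": {"series": [[105,[0,0,-0.05],[0,0,0]],[105,[0,0,0],[0,0,0]],[105,[0,0,0],[0,0,0]]]}}

```text
time_s: 4.17
position: [0.5243, -0.0785, 0.1069]
tool_rot: [[0.04, 0.999, 0.0], [0.999, -0.04, -0.0], [-0.0, 0.0, -1.0]]
ft_force: [0.6, 0.8, 0.5]
grip_width: 0.0504
```

Call:
{"name": "move_arm", "arguments": {"series": [[105,[0,0,-0.05],[0,0,0]],[105,[0,0,0],[0,0,0]],[105,[0,0,0],[0,0,0]]]}}

```text
time_s: 4.42
position: [0.5244, -0.0786, 0.1067]
tool_rot: [[0.04, 0.999, 0.001], [0.999, -0.04, -0.0], [-0.0, 0.001, -1.0]]
ft_force: [-0.9, -0.9, 4.6]
grip_width: 0.0498
```

Call:
{"name": "move_arm", "arguments": {"series": [[105,[0,0,-0.05],[0,0,0]],[105,[0,0,0],[0,0,0]],[105,[0,0,0],[0,0,0]]]}}

```text
time_s: 4.67
position: [0.5244, -0.0787, 0.1066]
tool_rot: [[0.04, 0.999, 0.001], [0.999, -0.04, -0.001], [-0.001, 0.001, -1.0]]
ft_force: [-2.1, -0.5, 8.5]
grip_width: 0.0502
```

Contact at z≈0.1067 with about 8 N. Rolling stroke next, with a decelerating end.

Call:
{"name": "move_arm", "arguments": {"series": [[105,[0.01,0.2,0],[0,0,0]],[105,[0.02,0.5,0],[0,0,0]],[105,[0.03,0.6,0],[0,0,0]],[105,[0.03,0.6,0],[0,0,0]],[105,[0.03,0.6,0],[0,0,0]],[105,[0.03,0.6,0],[0,0,0]],[105,[0.02,0.5,0],[0,0,0]],[105,[0.01,0.2,0],[0,0,0]],[105,[0,0,0],[0,0,0]],[105,[0,0,0],[0,0,0]]]}}

```text
time_s: 5.5
position: [0.5261, -0.0403, 0.1067]
tool_rot: [[0.039, 0.999, 0.001], [0.999, -0.039, -0.0], [-0.0, 0.001, -1.0]]
ft_force: [-4.0, 0.7, 10.2]
grip_width: 0.0502
```

```bash
cat >> h.py <<'E'
O=np.array([.528,.0043,0]);Y=np.array([.0466,.9989,0])
def cap(f):
    d=env.get_image("top"); im=cv2.cvtColor(d["color"],cv2.COLOR_RGB2BGR)
    cv2.imwrite(f,cv2.resize(im[170:255,200:350],None,fx=5,fy=5,interpolation=cv2.INTER_CUBIC))
    d2=env.get_image("side"); im=cv2.cvtColor(d2["color"],cv2.COLOR_RGB2BGR)
    cv2.imwrite(f.replace(".png","s.png"),cv2.resize(im[160:300,185:355],None,fx=4,fy=4,interpolation=cv2.INTER_CUBIC))
    s=env.observe(); print(s["time_s"],"tool along",(s["position"]-O)@Y,s["position"],s["ft_force"])
E
python3 -c "
from h import *
cap('pics/c1.png')"
```

```text
5.6 tool along -0.04477658334754513 [ 0.52610014 -0.04043726  0.10669415] [-3.41709373  0.49371702 11.7634355 ]
```

View pics/c1.png

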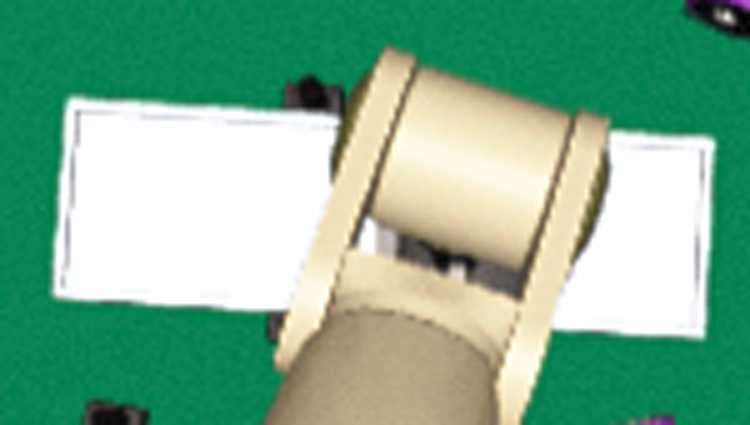

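View pics/c1s.png

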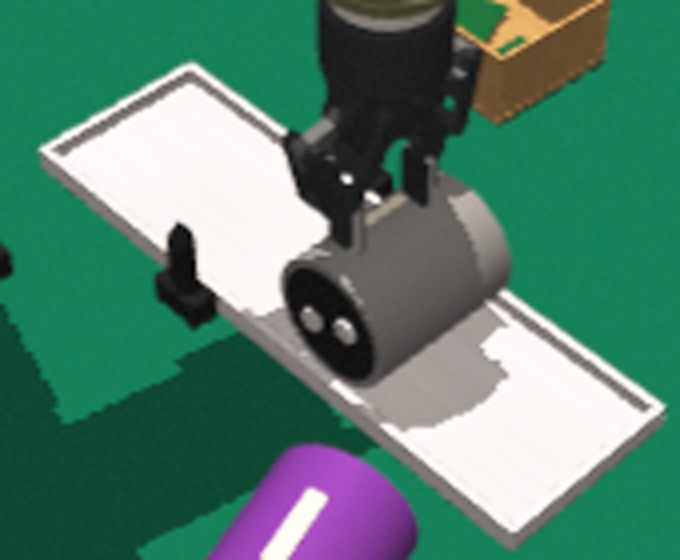

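It rolls without slip: the tool went 38 mm and the capacitor about 19 mm. I'll continue the stroke, then lift, regrip behind and repeat.

Call:
{"name": "move_arm", "arguments": {"series": [[105,[0.01,0.3,0],[0,0,0]],[105,[0.03,0.5,-0.01],[0,0,0]],[105,[0.03,0.6,-0.03],[0,0,0]],[105,[0.03,0.5,-0.03],[0,0,0]],[105,[0.01,0.3,-0.02],[0,0,0]],[105,[0,0,0],[0,0,0]],[105,[0,0,0],[0,0,0]]]}}

```text
time_s: 6.18
position: [0.5271, -0.0184, 0.1051]
tool_rot: [[0.04, 0.999, -0.0], [0.999, -0.04, 0.0], [0.0, -0.0, -1.0]]
ft_force: [-3.0, 0.7, 6.1]
grip_width: 0.0503
```

Call:
{"name": "move_arm", "arguments": {"series": [[105,[0,0,0.1],[0,0,0]],[105,[0,0,0.3],[0,0,0]],[105,[0,0,1.0],[0,0,0]],[105,[0,0,1.0],[0,0,0]],[105,[0,0,0],[0,0,0]]]}}

```text
time_s: 6.6
position: [0.528, -0.0189, 0.1303]
tool_rot: [[0.04, 0.999, 0.003], [0.999, -0.04, -0.001], [-0.001, 0.003, -1.0]]
ft_force: [-0.0, 0.1, 1.4]
grip_width: 0.0499
```

```bash
python3 -c "
from h import *
cap('pics/c2.png')"
```

```text
6.7 tool along -0.022926524992088814 [ 0.52722242 -0.0186155   0.12879542] [-0.51941626  0.12543933 -0.36910336]
```

View pics/c2s.png

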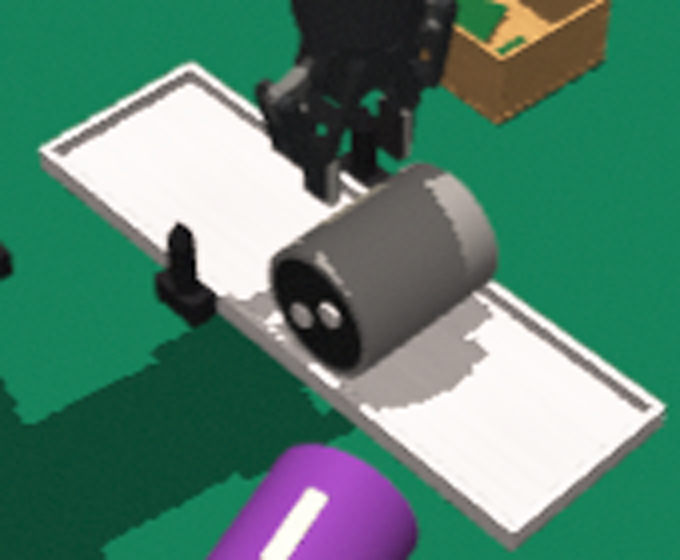

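Call:
{"name": "move_arm", "arguments": {"series": [[105,[-0.09,-2.0,0],[0,0,0]],[105,[-0.09,-1.9,0],[0,0,0]],[105,[0,0,-1.0],[0,0,0]],[105,[0,0,-0.9],[0,0,0]],[105,[0,0,-0.2],[0,0,0]],[105,[0,0,-0.1],[0,0,0]],[105,[0,0,-0.1],[0,0,0]],[105,[0,0,0],[0,0,0]],[105,[0,0,0],[0,0,0]]]}}

```text
time_s: 7.45
position: [0.5255, -0.0572, 0.1062]
tool_rot: [[0.039, 0.999, 0.0], [0.999, -0.039, -0.0], [-0.0, 0.0, -1.0]]
ft_force: [-0.1, 1.1, -0.2]
grip_width: 0.05
```

Call:
{"name": "move_arm", "arguments": {"series": [[105,[0,0,-0.05],[0,0,0]],[105,[0,0,-0.05],[0,0,0]],[105,[0,0,0],[0,0,0]],[105,[0,0,0],[0,0,0]]]}}

```text
time_s: 7.78
position: [0.5255, -0.0575, 0.1052]
tool_rot: [[0.04, 0.999, 0.001], [0.999, -0.04, -0.0], [-0.0, 0.001, -1.0]]
ft_force: [-0.3, -0.4, 3.0]
grip_width: 0.0503
```

```bash
python3 -c "
from h import *
s=np.load('side.npy',allow_pickle=True).item()
for q in((352,340),(330,323),(316,313)):
    p=ray(s,q[0]/4+184.6,q[1]/4+159.6,.051); print((p-O)@Y)
cap('pics/c3.png')"
```

```text
-0.0717018069320857
-0.05282498146588928
-0.041140271702156485
7.8833 tool along -0.061920286910867976 [ 0.525547   -0.05757404  0.10520215] [0.22018875 0.16513953 2.88439583]
```

View pics/c3s.png

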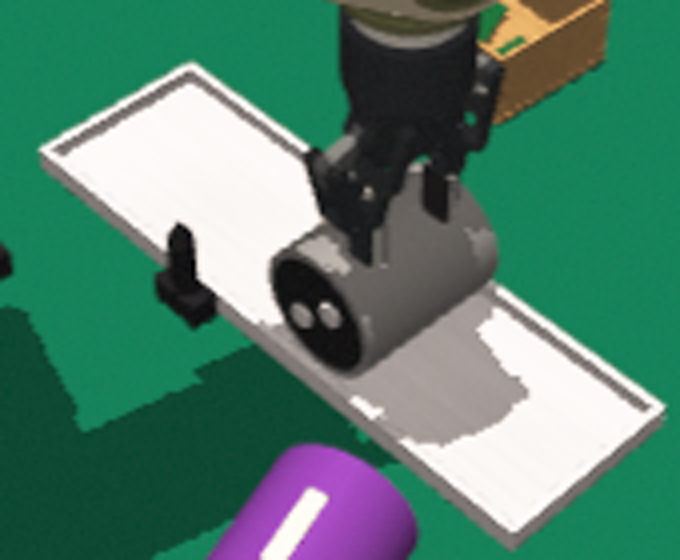

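Light contact about 20 mm behind the apex; the face centre is at about −41 mm. Second stroke follows.

Call:
{"name": "move_arm", "arguments": {"series": [[105,[0.01,0.2,0.0],[0,0,0]],[105,[0.02,0.4,0.0],[0,0,0]],[105,[0.03,0.6,0.02],[0,0,0]],[105,[0.03,0.6,0.02],[0,0,0]],[105,[0.03,0.6,0],[0,0,0]],[105,[0.03,0.6,0],[0,0,0]],[105,[0.03,0.6,0],[0,0,0]],[105,[0.03,0.5,0],[0,0,0]],[105,[0.01,0.2,0],[0,0,0]],[105,[0,0,0],[0,0,0]]]}}

```text
time_s: 8.72
position: [0.5276, -0.0139, 0.1067]
tool_rot: [[0.039, 0.999, 0.001], [0.999, -0.039, -0.0], [-0.0, 0.001, -1.0]]
ft_force: [-4.2, 0.2, 16.0]
grip_width: 0.0505
```

Call:
{"name": "move_arm", "arguments": {"series": [[105,[0.01,0.3,0.0],[0,0,0]],[105,[0.02,0.5,0],[0,0,0]],[105,[0.03,0.6,0],[0,0,0]],[105,[0.03,0.6,-0.02],[0,0,0]],[105,[0.03,0.6,-0.03],[0,0,0]],[105,[0.03,0.6,-0.03],[0,0,0]],[105,[0.01,0.4,-0.02],[0,0,0]],[105,[0,0.1,0],[0,0,0]],[105,[0,0,0],[0,0,0]],[105,[0,0,0],[0,0,0]]]}}

```text
time_s: 9.55
position: [0.5292, 0.023, 0.1049]
tool_rot: [[0.039, 0.999, 0.0], [0.999, -0.039, 0.0], [0.0, 0.0, -1.0]]
ft_force: [-1.4, 1.3, 8.0]
grip_width: 0.0505
```

Call:
{"name": "move_arm", "arguments": {"series": [[105,[0,0,0.1],[0,0,0]],[105,[0,0,0.3],[0,0,0]],[105,[0,0,1.0],[0,0,0]],[105,[0,0,1.0],[0,0,0]],[105,[0,0,0],[0,0,0]]]}}

```text
time_s: 9.97
position: [0.5298, 0.0225, 0.1297]
tool_rot: [[0.04, 0.999, 0.003], [0.999, -0.04, -0.0], [-0.0, 0.003, -1.0]]
ft_force: [-0.5, 0.3, -0.4]
grip_width: 0.0503
```

```bash
python3 -c "
from h import *
cap('pics/c4.png')"
```

```text
10.0667 tool along 0.018314072823131307 [0.52910997 0.02258246 0.12815111] [ 0.01934212 -0.2051321  -0.28821528]
```

View pics/c4s.png

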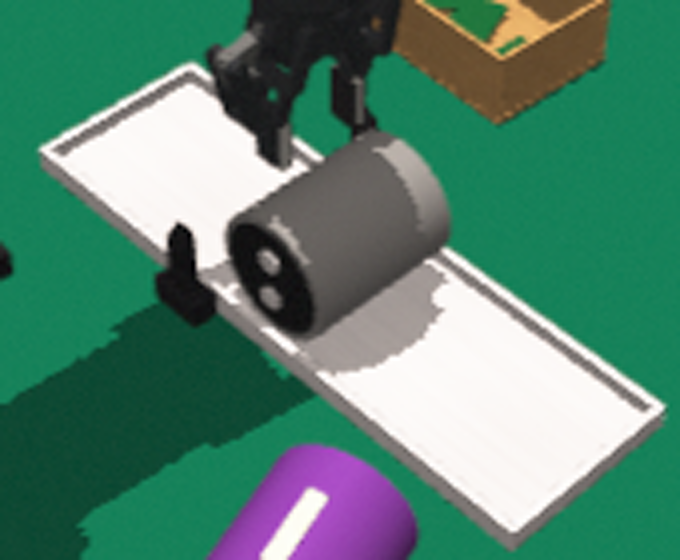

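Call:
{"name": "move_arm", "arguments": {"series": [[105,[-0.09,-2.0,0],[0,0,0]],[105,[-0.09,-2.0,0],[0,0,0]],[105,[0,0,-1.0],[0,0,0]],[105,[0,0,-0.9],[0,0,0]],[105,[0,0,-0.2],[0,0,0]],[105,[0,0,-0.1],[0,0,0]],[105,[0,0,-0.1],[0,0,0]],[105,[0,0,-0.05],[0,0,0]],[105,[0,0,0],[0,0,0]]]}}

```text
time_s: 10.82
position: [0.5273, -0.0172, 0.1051]
tool_rot: [[0.039, 0.999, 0.0], [0.999, -0.039, -0.0], [-0.0, 0.0, -1.0]]
ft_force: [-1.0, -0.7, 1.8]
grip_width: 0.0501
```

Call:
{"name": "move_arm", "arguments": {"series": [[105,[0.01,0.2,-0.03],[0,0,0]],[105,[0.02,0.4,0.0],[0,0,0]],[105,[0.03,0.6,0.02],[0,0,0]],[105,[0.03,0.6,0.02],[0,0,0]],[105,[0.03,0.6,0],[0,0,0]],[105,[0.03,0.6,0],[0,0,0]],[105,[0.03,0.6,0],[0,0,0]],[105,[0.03,0.5,0],[0,0,0]],[105,[0.01,0.2,0],[0,0,0]],[105,[0,0,0],[0,0,0]]]}}

```text
time_s: 11.65
position: [0.5293, 0.0263, 0.1067]
tool_rot: [[0.039, 0.999, 0.001], [0.999, -0.039, -0.0], [-0.0, 0.001, -1.0]]
ft_force: [-8.1, 0.9, 19.0]
grip_width: 0.0504
```

Call:
{"name": "move_arm", "arguments": {"series": [[105,[0.01,0.3,0.0],[0,0,0]],[105,[0.02,0.5,0],[0,0,0]],[105,[0.03,0.6,0],[0,0,0]],[105,[0.03,0.6,-0.02],[0,0,0]],[105,[0.03,0.6,-0.03],[0,0,0]],[105,[0.03,0.6,-0.03],[0,0,0]],[105,[0.01,0.4,-0.02],[0,0,0]],[105,[0,0.1,0],[0,0,0]],[105,[0,0,0],[0,0,0]],[105,[0,0,0],[0,0,0]]]}}

```text
time_s: 12.48
position: [0.531, 0.0632, 0.105]
tool_rot: [[0.039, 0.999, 0.001], [0.999, -0.039, 0.0], [0.0, 0.001, -1.0]]
ft_force: [-4.3, 1.5, 11.3]
grip_width: 0.0506
```

Call:
{"name": "move_arm", "arguments": {"series": [[105,[0,0,0.1],[0,0,0]],[105,[0,0,0.3],[0,0,0]],[105,[0,0,1.0],[0,0,0]],[105,[0,0,1.0],[0,0,0]],[105,[0,0,0],[0,0,0]]]}}

```text
time_s: 12.9
position: [0.5323, 0.0625, 0.1301]
tool_rot: [[0.04, 0.999, 0.004], [0.999, -0.04, -0.0], [-0.0, 0.004, -1.0]]
ft_force: [-0.4, 0.3, 0.4]
grip_width: 0.0505
```

```bash
python3 -c "
from h import *
cap('pics/c5.png')"
```

```text
13.0 tool along 0.058350803407216864 [0.53141236 0.06255587 0.12833339] [-0.11967269  0.13920585 -0.48859612]
```

View pics/c5s.png

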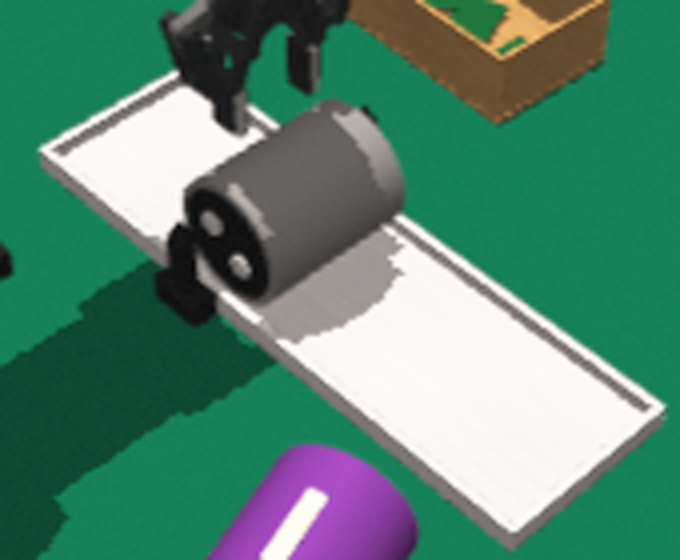

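View pics/c5.png

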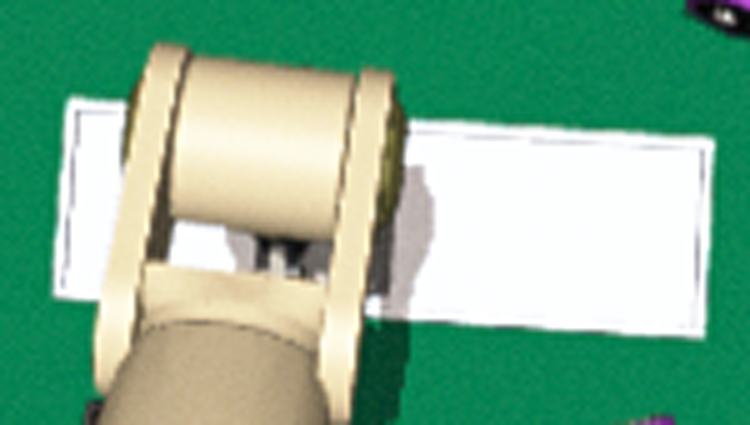

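```bash
python3 -c "
from h import *
s=np.load('side.npy',allow_pickle=True).item()
for q in((272,278),(228,241)):
    p=ray(s,q[0]/4+184.6,q[1]/4+159.6,.051); print((p-O)@Y)
"
```

```text
-0.001430003638088316
0.040998184221369846
```

Capacitor is at about +38 to +41 mm and the gate at +53 mm. I'll make a final short stroke of about 27 mm at the fingertip, ending near the apex, then look from above.

Call:
{"name": "move_arm", "arguments": {"series": [[105,[-0.09,-1.8,0],[0,0,0]],[105,[-0.09,-1.7,0],[0,0,0]],[105,[0,0,-1.0],[0,0,0]],[105,[0,0,-0.9],[0,0,0]],[105,[0,0,-0.2],[0,0,0]],[105,[0,0,-0.1],[0,0,0]],[105,[0,0,-0.1],[0,0,0]],[105,[0,0,0],[0,0,0]],[105,[0,0,0],[0,0,0]]]}}

```text
time_s: 13.75
position: [0.5291, 0.0279, 0.1057]
tool_rot: [[0.039, 0.999, -0.0], [0.999, -0.039, -0.0], [-0.0, -0.0, -1.0]]
ft_force: [-4.6, -1.4, 11.9]
grip_width: 0.0504
```

Call:
{"name": "move_arm", "arguments": {"series": [[105,[0.01,0.2,0.03],[0,0,0]],[105,[0.02,0.4,0.03],[0,0,0]],[105,[0.02,0.5,0.03],[0,0,0]],[105,[0.02,0.5,0],[0,0,0]],[105,[0.02,0.4,0],[0,0,0]],[105,[0.01,0.2,0],[0,0,0]],[105,[0,0,0],[0,0,0]],[105,[0,0,0],[0,0,0]]]}}

```text
time_s: 14.42
position: [0.53, 0.0503, 0.1067]
tool_rot: [[0.039, 0.999, -0.0], [0.999, -0.039, 0.0], [0.0, -0.0, -1.0]]
ft_force: [-5.1, 0.6, 13.6]
grip_width: 0.0504
```

Call:
{"name": "move_arm", "arguments": {"series": [[105,[0,0,0.1],[0,0,0]],[105,[0,0,0.1],[0,0,0]],[105,[0,0,0.3],[0,0,0]],[105,[0,0,1.5],[0,0,0]],[105,[0,0,3],[0,0,0]],[105,[0,0,3],[0,0,0]],[105,[-1,2.5,3],[0,0,0]],[105,[-1,3,0],[0,0,0]],[105,[-1,3,0],[0,0,0]],[105,[-1,3,0],[0,0,0]]]}}

```text
time_s: 15.25
position: [0.4898, 0.1657, 0.2163]
tool_rot: [[0.04, 0.999, 0.001], [0.999, -0.04, 0.0], [0.0, 0.001, -1.0]]
ft_force: [0.2, -0.9, 0.5]
grip_width: 0.0502
```

Call:
{"name": "move_arm", "arguments": {"series": [[105,[-1,3,0],[0,0,0]],[105,[-1,3,0],[0,0,0]],[105,[-1,3,0],[0,0,0]],[105,[-1,3,0],[0,0,0]],[105,[0,0,0],[0,0,0]]]}}

```text
time_s: 15.67
position: [0.4483, 0.2886, 0.2157]
tool_rot: [[0.035, 0.999, -0.001], [0.999, -0.035, 0.001], [0.001, -0.001, -1.0]]
ft_force: [-0.5, -0.2, -0.5]
grip_width: 0.0504
```

```bash
python3 -c "
from h import *
cap('pics/c6.png')"
```

```text
15.7667 tool along 0.27710386055968905 [0.44985085 0.28535477 0.21561941] [ 0.16705999  0.78648719 -0.22665612]
```

View pics/c6s.png

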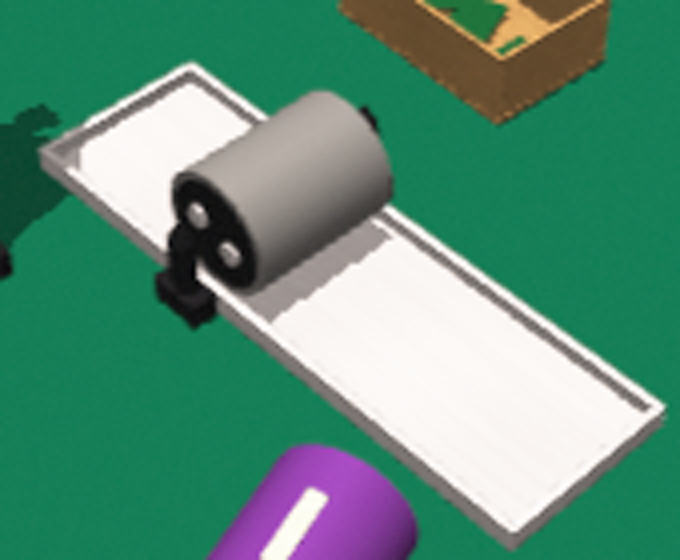

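View pics/c6.png

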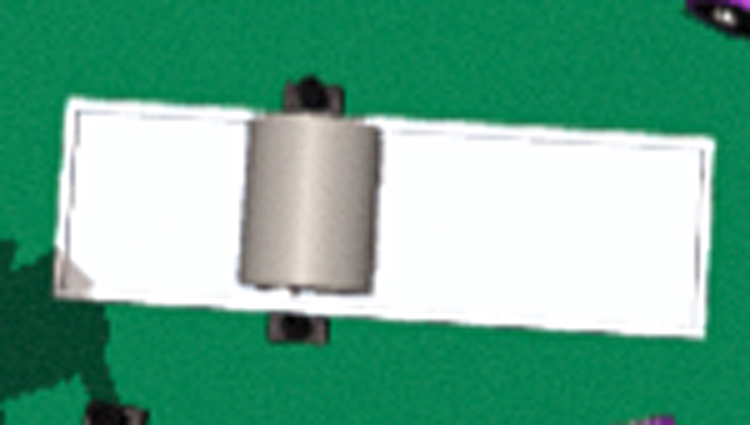

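Top view: the capacitor spans crop columns about 244–377, nearly in line with the posts at 312 and 297. Next is a comparison in metres.

Run:
```python
from h import *
t=env.get_image("top"); g=cv2.cvtColor(t["color"],cv2.COLOR_RGB2GRAY).astype(float)
t0=np.load("top.npy",allow_pickle=True).item()
def meas(t,lo,hi):
    g=cv2.cvtColor(t["color"],cv2.COLOR_RGB2GRAY).astype(float); out=[]
    for v in range(200,226):
        r=g[v]; m=r[lo:hi]; thr=215
        i=lo+np.where(m<thr)[0]; a,b=i[0],i[-1]
        ua=a-1+(r[a-1]-thr)/(r[a-1]-r[a]); ub=b+(thr-r[b])/(r[b+1]-r[b])
        p=[(ray(t,u,v,.051)-O)@Y for u in(ua,ub)]; out.append((*p,np.mean(p)))
    o=np.median(out,0); print("edges",o,"width",o[0]-o[1])
meas(t0,270,325); meas(t,235,290)
for q in((312,84),(297,326)): print("tip top",(ray(t,q[0]/5+199.6,q[1]/5+169.6,.076)-O)@Y)
for q in((314,98),(298,329)): print("base top z~.012",(ray(t,q[0]/5+199.6,q[1]/5+169.6,.012)-O)@Y)
s=env.get_image("side")
print("face side",(ray(s,215/4+184.6,230/4+159.6,.051)-O)@Y, "tips side .0539 .0534")
```

```text
edges [-0.02715559 -0.11761008 -0.07236122] width 0.09045449346944387
edges [0.0959759  0.00363328 0.04982303] width 0.09234261627793634
tip top 0.05322422942309025
tip top 0.05188503833536437
base top z~.012 0.054646644567077005
base top z~.012 0.05446023265734862
face side 0.05388361403099556 tips side .0539 .0534
```

The top view puts it at +49.8 mm, and dead reckoning gives 49.2, against a gate of about 53 mm. It is roughly 3 mm short, so I'll go back on top and roll it 3 mm more (6 mm at the tip).

Call:
{"name": "move_arm", "arguments": {"series": [[105,[1,-2.9,0],[0,0,0]],[105,[1,-2.9,0],[0,0,0]],[105,[1,-2.9,0],[0,0,0]],[105,[1,-2.9,0],[0,0,0]],[105,[1,-2.9,0],[0,0,0]],[105,[1,-2.9,0],[0,0,0]],[105,[1,-2.9,0],[0,0,0]],[105,[1,-2.9,0],[0,0,0]],[105,[0,0,0],[0,0,0]],[105,[0,0,0],[0,0,0]]]}}

```text
time_s: 16.7
position: [0.5306, 0.0503, 0.2156]
tool_rot: [[0.044, 0.999, -0.0], [0.999, -0.044, 0.0], [0.0, -0.0, -1.0]]
ft_force: [-1.1, 0.6, 0.2]
grip_width: 0.0507
```

Call:
{"name": "move_arm", "arguments": {"series": [[105,[0,0,-3],[0,0,0]],[105,[0,0,-3],[0,0,0]],[105,[0,0,-2.5],[0,0,0]],[105,[0,0,-1],[0,0,0]],[105,[0,0,-0.5],[0,0,0]],[105,[0,0,0],[0,0,0]],[105,[0,0,0],[0,0,0]]]}}

```text
time_s: 17.28
position: [0.5306, 0.0528, 0.1166]
tool_rot: [[0.04, 0.999, 0.001], [0.999, -0.04, -0.0], [-0.0, 0.001, -1.0]]
ft_force: [-0.2, 0.8, -0.5]
grip_width: 0.0498
```

Call:
{"name": "move_arm", "arguments": {"series": [[105,[0,-0.1,-0.5],[0,0,0]],[105,[0,0,-0.3],[0,0,0]],[105,[0,0,-0.1],[0,0,0]],[105,[0,0,-0.1],[0,0,0]],[105,[0,0,-0.05],[0,0,0]],[105,[0,0,0],[0,0,0]],[105,[0,0,0],[0,0,0]]]}}

```text
time_s: 17.87
position: [0.5304, 0.0515, 0.1068]
tool_rot: [[0.04, 0.999, 0.001], [0.999, -0.04, -0.0], [-0.0, 0.001, -1.0]]
ft_force: [-4.3, 0.6, 12.7]
grip_width: 0.0503
```

Call:
{"name": "move_arm", "arguments": {"series": [[105,[0,0,-0.05],[0,0,0]],[105,[0,0,0],[0,0,0]],[105,[0,0,0],[0,0,0]]]}}

```text
time_s: 18.12
position: [0.5305, 0.0515, 0.1067]
tool_rot: [[0.04, 0.999, 0.002], [0.999, -0.04, -0.0], [-0.0, 0.002, -1.0]]
ft_force: [-6.4, -0.8, 17.5]
grip_width: 0.0502
```

Call:
{"name": "move_arm", "arguments": {"series": [[105,[0,0,0.05],[0,0,0]],[105,[0,0.1,0],[0,0,0]],[105,[0.01,0.2,0],[0,0,0]],[105,[0.01,0.2,0],[0,0,0]],[105,[0,0.1,0],[0,0,0]],[105,[0,0,0],[0,0,0]],[105,[0,0,0],[0,0,0]],[105,[0,0,0],[0,0,0]]]}}

```text
time_s: 18.78
position: [0.5307, 0.0576, 0.1068]
tool_rot: [[0.04, 0.999, 0.001], [0.999, -0.04, -0.0], [-0.0, 0.001, -1.0]]
ft_force: [-3.2, 0.1, 11.6]
grip_width: 0.0506
```

Call:
{"name": "move_arm", "arguments": {"series": [[105,[0,0,0.1],[0,0,0]],[105,[0,0,0.1],[0,0,0]],[105,[0,0,0.3],[0,0,0]],[105,[0,0,1.5],[0,0,0]],[105,[0,0,3],[0,0,0]],[105,[0,0,3],[0,0,0]],[105,[-1,2.5,3],[0,0,0]],[105,[-1,3,0],[0,0,0]],[105,[-1,3,0],[0,0,0]],[105,[-1,3,0],[0,0,0]]]}}

```text
time_s: 19.62
position: [0.4901, 0.1736, 0.216]
tool_rot: [[0.041, 0.999, 0.001], [0.999, -0.041, 0.0], [0.0, 0.001, -1.0]]
ft_force: [0.3, -0.3, 0.5]
grip_width: 0.0501
```

Call:
{"name": "move_arm", "arguments": {"series": [[105,[-1,3,0],[0,0,0]],[105,[-1,3,0],[0,0,0]],[105,[-1,3,0],[0,0,0]],[105,[-1,3,0],[0,0,0]],[105,[0,0,0],[0,0,0]],[105,[0,0,0],[0,0,0]],[105,[0,0,0],[0,0,0]]]}}

```text
time_s: 20.2
position: [0.4507, 0.2922, 0.2153]
tool_rot: [[0.04, 0.999, -0.0], [0.999, -0.04, -0.0], [-0.0, -0.0, -1.0]]
ft_force: [-0.4, 0.1, -0.6]
grip_width: 0.0503
```

Run:
```python
from h import *
def meas():
    t=env.get_image("top");g=cv2.cvtColor(t["color"],cv2.COLOR_RGB2GRAY).astype(float); out=[];lo,hi=235,290
    for v in range(200,226):
        r=g[v]; m=r[lo:hi]; thr=215
        i=lo+np.where(m<thr)[0]; a,b=i[0],i[-1]
        ua=a-1+(r[a-1]-thr)/(r[a-1]-r[a]); ub=b+(thr-r[b])/(r[b+1]-r[b])
        p=[(ray(t,u,v,.051)-O)@Y for u in(ua,ub)]; out.append((*p,np.mean(p)))
    print(np.median(out,0))
meas(); cap("pics/c7.png"); meas(); snap("top","pics/full7.png")
```

```text
[0.09927557 0.00638147 0.05275739]
20.35 tool along 0.2833650222741073 [0.45105379 0.29156671 0.21531715] [ 0.76421002 -0.46151676 -0.27120481]
[0.09929766 0.00637792 0.05279613]
```

View pics/c7.png

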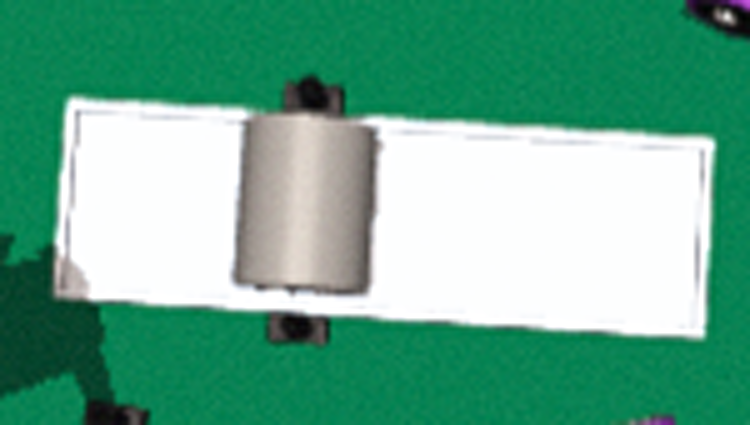

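View pics/c7s.png

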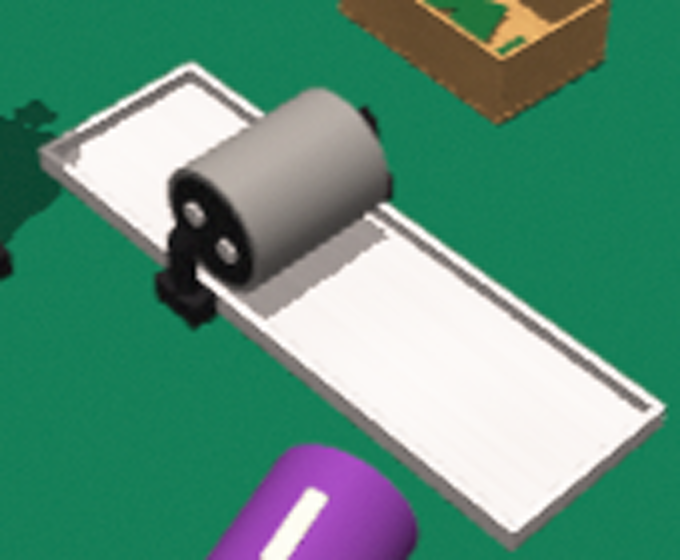

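View pics/full7.png

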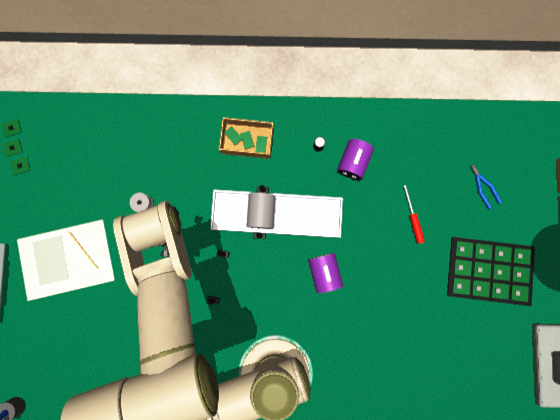

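The capacitor is at +52.8 mm, the same in two pictures taken in succession, and the gate is at about +53 mm. Nothing else has moved, and the arm is clear of everything at z = 0.215.

```bash
python3 -c "
from rig import env
print(env.close_job())"
```

```text
the job is handed in; nothing more can be done
None
```

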